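Index a flange blank and centre-punch its last bolt hole

TASK

On the garage bench, turn the turntable by its upright pegs until the scribed circle on the round blank (the one bolt position without a bolt) stands right at the fixed pointer, over the anvil. Then take the spring-loaded centre punch from the tool rack, hold it upright with its point inside the scribed circle and press straight down until it snaps - fire it nowhere else - and hang it back upright in the rack hole it came from, leaving the turntable lined up. Leave the other tools, the parts tray and the spray can where they are.

Things in the scene. Friction and masses are not known exactly. Their poses are not given: they have to be found in the camera images.
- stand: Fixed stand; origin on the bench under the turntable's axis. Grey foot bar (330 x 60 x 12 mm) along its x axis. At its -x end a grey block (54 mm high, 135 to 157 mm from the axis) carries the steel pointer, tip 116 mm from the axis, level with the turntable top; the steel anvil is under the disc on that side. At its +x end, 150 mm from the axis, is the lamp column.
- axis (a point): The turntable's vertical axis, at the height of the blank's upper face (54 mm). Plain steel disc, 230 mm diameter, upper face 48 mm above the bench; on it the aluminium blank, 152 mm diameter, 6 mm thick, with a 24 mm hub nut, 10 mm high. Turns without stops either way and stays where it is left (about 0.15 N m friction).
- mark (a point): Centre of the scribed circle (12 mm inside diameter, with a cross) on the blank's upper face, 58 mm from the axis; a scribed radial line runs from it to the disc's rim. Four bolts (13 mm heads, 7.5 mm high) fill the other positions, every 72 degrees on the same radius. It turns with the turntable.
- index (a point): Fixed spot where the scribed circle must be: 58 mm from the axis, straight towards the pointer, at the blank's upper face, over the anvil.
- peg0 (a point): Centre of the top of one of the turntable's three upright push pegs (14 mm diameter, 40 mm high, tops 88 mm above the bench, 98 mm from the axis, 120 degrees apart); this one is 60 degrees anticlockwise (from above) of the scribed circle.
- peg1 (a point): Top of the push peg opposite the scribed circle.
- peg2 (a point): Top of the push peg 60 degrees clockwise (from above) of the scribed circle.
- lamp (a point): Top of the fixed lamp column, 240 mm above the bench, just outside the turntable's rim (150 mm from the axis) on the side opposite the pointer. Column 14 mm diameter; its 32 mm wide, 36 mm long shade at the top leans inward by 25 mm. An obstacle.
- rack: Fixed wooden tool rack, 152 (x) x 56 (y) x 75 mm high, origin on the bench under its centre. Top plate 12 mm thick with three 22 mm through holes along its x axis, at -48, 0 and +48 mm. Each hole holds one tool, hanging by its collar; which tool is in which hole varies. Grasp across the row.
- punch: The centre punch, 0.18 kg: origin on its axis at the underside of its 30 mm collar (6 mm thick; rests on the rack top, 75 mm up), z up along it. Ribbed grip barrel, 20 mm diameter, 6 to 70 mm above the origin, then a 23 mm domed cap to 81 mm (thickest, tallest tool). Below: 16 mm barrel to -36 mm, then the sprung nose; its point is 64 mm below the origin when relaxed.
- point (a point): The point of the punch nose (moves up with the nose as it is pressed in); the contact end is a 3 mm radius.
- punch_nose (a joint): How far the nose is pressed into the punch, m: 0 relaxed, 0.008 fully in (hard stop). The force climbs from about 6 N to about 15 N at 2.3 mm, then the hidden spring gives way: 11 N at 5 mm, only about 2.5 N at 8 mm; past 6 mm it has snapped (fired). It springs back by itself when let up.
- drift: Drift, a short thick tapered steel tool in the rack: 28 mm collar, head 20 mm diameter reaching 40 mm above the rack top. Leave it. Origin at its collar underside.
- scriber: Scriber, a slim tool in the rack: 28 mm collar, 10 mm stem with a 16 mm ball on top, reaching 78 mm above the rack top. Leave it. Origin at its collar underside.
- tray: Grey divided parts tray, 130 x 100 x 45 mm, origin under its centre. Leave it.
- spraycan: Plain grey spray can, 56 mm diameter, 170 mm high, origin under its centre. Leave it.
Mind the look-alikes: they are no part of the job. What is shaped like the punch but blue or green is not meant.

How it is judged:
On the way, in this order (a step that is already met when the one before it is completed fails the run):
1. the scribed circle stands at the pointer (within 5 mm) and the turntable is still (horizontal distance between mark and index below 0.005 m and angular speed of turntable below 0.1 rad/s), for 0.3 s.
2. the punch, upright (within 0.15 rad) and with its point on the blank inside the scribed circle, is pressed until it snaps (value of joint punch_nose above 0.006 m and distance between point and mark below 0.006 m and angle between punch's own z axis and vertical below 0.15 rad and horizontal distance between mark and index below 0.007 m), for 0.05 s.
At the end, for the whole second after the job is handed in: The punch hangs at rest and released in its own rack hole, upright (within 0.12 rad) and within 8 mm of where it started, nose relaxed; the turntable is still with the scribed circle within 7 mm of the index spot (distance of punch from where it was at the start of the episode below 0.008 m and angle between punch's own z axis and vertical below 0.12 rad and linear speed of punch below 0.03 m/s and value of joint punch_nose below 0.002 m and horizontal distance between mark and index below 0.007 m and angular speed of turntable below 0.1 rad/s); the robot touches nothing.
It fails at once if the punch is fired anywhere but in the scribed circle at the pointer, or well out of upright (value of joint punch_nose above 0.006 m and (distance between point and mark above 0.008 m or horizontal distance between mark and index above 0.01 m or angle between punch's own z axis and vertical above 0.25 rad)).
It fails at once if another tool of the rack is displaced by more than 15 mm (distance of any of drift, scriber from where it was at the start of the episode above 0.015 m).
It fails at once if the tray or the spray can is displaced by more than 20 mm, or the can is tipped (distance of any of tray, spraycan from where it was at the start of the episode above 0.02 m or angle between spraycan's own z axis and vertical above 0.3 rad).
It also fails if it takes over 72 s, if anything falls off the work surface, if the arm or the gripper's body presses on something with over 40 N, if the wrist force passes 120 N, or if a joint passes its speed limit or range.

ROBOT

A 7-joint arm with a two-finger parallel gripper is mounted at the origin on the work surface. World frame = base frame: x ahead of the robot, y to its left, z up, the work surface at z = 0. Lengths are in m, angles in rad, forces in N, time in s.
With the tool pointing down it reaches from about 0.4 to 0.925 m from the base axis. Payload 4.1 kg.
Tool frame: the origin (TCP) lies at the very end of the fingers, on their centre line; the grasp point (between the pads) lies grasp_offset behind it (grasp_offset is the distance from the TCP to the grasp point, in m); z points along the fingers, y is the direction in which the jaws open and shut (so a half turn about z gives the same grasp; the last joint's range is limited). The gripper opens to 85 mm and grips with 20 to 120 N. Pads are 22 mm wide; open, the fingers measure 114 mm over their backs; the gripper's body (76 mm by 85 mm) begins 54 mm behind the grasp point. The pads swing forward as they close: fully open they stand 13 mm farther back than shut.
Start: joints at [1.244, 0.398, 0.045, 1.537, -0.019, 1.207, -0.051], TCP at [0.147, -0.633, 0.231] pointing down, gripper open.
Joint ranges: [-2.82, 2.82], [-0.49, 2.23], [-1.37, 1.46], [0, 2.46], [-1.36, 4.5], [0.23, 2], [-2.94, 2.94]. Speed limits (rad/s): [2.57, 2.57, 3.14, 3.14, 3.14, 3.14, 3.14].

INTERFACE

Orientations are given as [roll, pitch, yaw] about the fixed x, y, z axes, in that order (R = Rz(yaw) Ry(pitch) Rx(roll)).
In Python, from cell import observe, read_camera, camera_params, close_job, grasp_offset gives the robot as it stands. The module is installed in compiled form; this text tells all that it offers.
- The arm moves only by the tool move_arm, never from a script. Its argument "increments" is a list that holds one entry, the list of rows, each a list of 7 numbers: the shift along the tool's x, y, z in cm, then the turn, a rotation vector about the tool's x, y, z in degrees, then the opening, from 0 (shut) to 1 (fully open). A call has 1 to 8 rows; each row is the pose to reach, as a shift and turn from the pose commanded when the call began, along the tool's axes at that moment; what a row does not reach only later rows make up. A row lasts 1/8 s, in which the tool goes at most 62.5 mm and 10.7 degrees, less where a joint would pass 70% of its speed; a pose out of reach is approached as far as the arm can. A call with a gripper value outside its range is refused whole. The fingers move at their own pace and stop on an object; the grip force is fixed at half the most. Time passes only in rows, so rows that repeat a pose let the fingers close. It gives the time, the measured TCP pose, the force and the opening at its end, in the units of the state.
- observe(): the state, without advancing time (a new reading comes with each control period).
- read_camera(name): name is "side" or "top" or "wrist"; returns the picture (480x640x3 uint8, blue, green, red); there is no depth.
- camera_params(name): a dict with "fx", "fy", "cx", "cy" (pixels), "pose" (4x4, takes a point from camera to world coordinates). Camera axes: x right, y down, z forward; pixel columns grow to the right and rows downward; lengths in m; the calibration is good to about 2 mm. A picture is of the moment at which its call begins: read the wrist's pose just before it. camera_params takes no time and is no camera call; for the wrist camera it gives the pose at the moment of the call.
- close_job(): hands the job in, once; it reports no verdict.
The state is a dict: "time_s": time; "joint_pos": joint angles; "dq": joint speeds; "effort": joint torques, N m; "tool_pos": TCP position; "tool_rot": TCP orientation; "ft_force": force on the tool from outside, world axes, zero at the start; "wrist_torque": the same for the moment, N m; "width": finger opening in m.
Only numpy, scipy, OpenCV 4.12 (cv2) and the standard library are available. Lean on these libraries where they do the work, as an engineer would, in place of code of your own. Each camera call takes 0.05 s, during which the arm holds its last target.

## Working session

There is one attempt and no reset: what is moved stays moved. The work goes in short steps, Python scripts to look and compute and a tool call to move; the robot and the scene stay as the last step left them, time stands still between calls to the robot, and variables do not carry over. Pictures are saved under pics/ and viewed, and the job is handed in when it is done.

Besides the shell and the picture viewer there is one more tool, called after ">>>" as name(argument=value, ...) on one line, values as JSON. move_arm: Moves the arm, as the interface text tells. Its arguments: {"type":"object","properties":{"increments":{"type":"array"}},"required":["increments"]}

```bash
mkdir -p pics; python3 - <<'E'
from cell import *
import cv2
o=observe();print(o['time_s'],o['tool_pos'],o['tool_rot'],o['width'],grasp_offset)
for n in ("top","side","wrist"):
    p=camera_params(n);print(n,p['fx'],p['cx'],p['cy'],p['pose'])
    cv2.imwrite(f'pics/{n}0.png',read_camera(n))
E
```

```text
0.0 [ 0.14668311 -0.63260902  0.23026666] [-3.13970216e+00  1.23443786e-04  2.27901297e-01] 0.08492560727219785 0.0187
top 491.61928945134275 325.35840897675234 238.15246473545685 [[-0.01891463 -0.9976184   0.06633078  0.50150591]
 [-0.9997191   0.01981868  0.01299801  0.01580218]
 [-0.01428164 -0.0660663  -0.99771302  1.19031935]
 [ 0.          0.          0.          1.        ]]
side 584.7861670723462 316.09615888702194 240.5543946980024 [[-0.93595411 -0.17630844  0.3048036   0.22491799]
 [-0.35205016  0.48602313 -0.79990137  0.93244026]
 [-0.00711223 -0.85597713 -0.51696476  0.76194481]
 [ 0.          0.          0.          1.        ]]
wrist 369.8856649702032 316.00839419605234 244.9627686875447 [[ 0.22542802 -0.93824953 -0.26243099  0.21065491]
 [-0.97425887 -0.21747307 -0.05937274 -0.61684557]
 [-0.00136523  0.26906    -0.96312245  0.37289831]
 [ 0.          0.          0.          1.        ]]
```

View pics/top0.png

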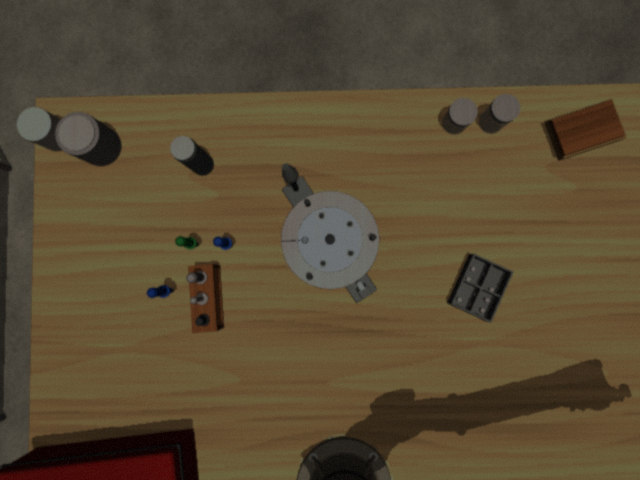

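View pics/side0.png

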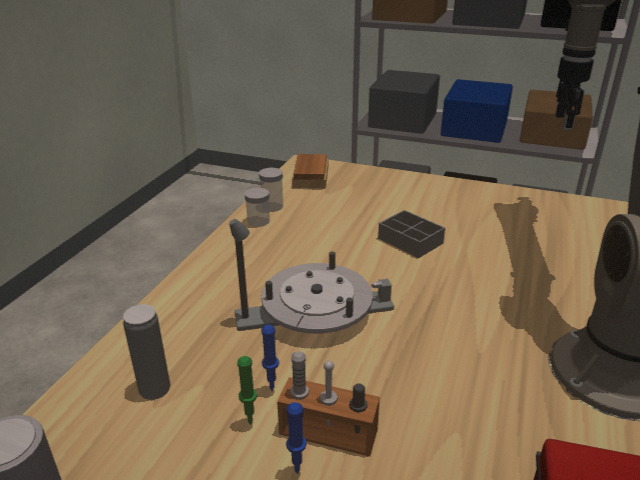

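```bash
python3 - <<'E'
import cv2
a=cv2.imread('pics/top0.png')
cv2.imwrite('pics/topc1.png',cv2.convertScaleAbs(cv2.resize(a[170:310,265:405],None,fx=4.2,fy=4.2,interpolation=cv2.INTER_CUBIC),alpha=1.6))
cv2.imwrite('pics/topc2.png',cv2.convertScaleAbs(cv2.resize(a[220:345,130:255],None,fx=4.8,fy=4.8,interpolation=cv2.INTER_CUBIC),alpha=1.6))
s=cv2.imread('pics/side0.png')
cv2.imwrite('pics/sidec1.png',cv2.convertScaleAbs(cv2.resize(s[310:480,220:400],None,fx=3.5,fy=3.5,interpolation=cv2.INTER_CUBIC),alpha=1.6))
E
```

```text
(no output)
```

View pics/topc1.png

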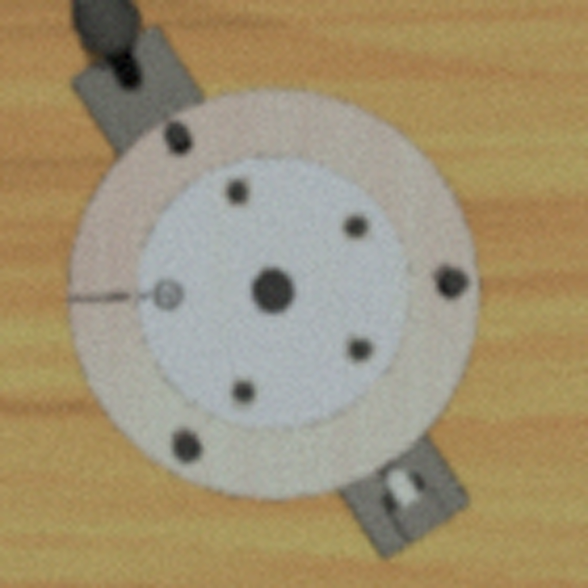

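View pics/topc2.png

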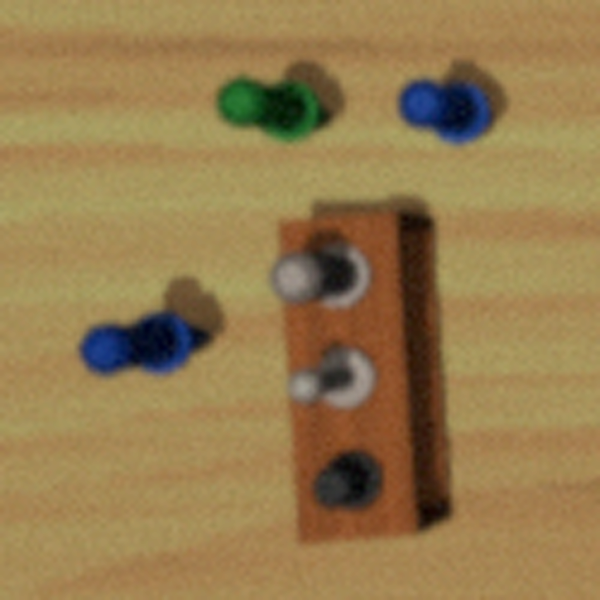

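View pics/sidec1.png

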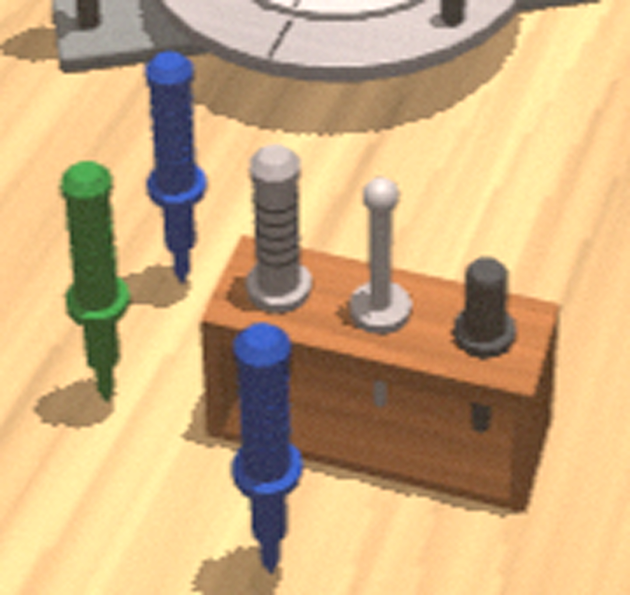

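```bash
cat > h.py <<'E'
import numpy as np, cv2
from cell import *
from scipy.spatial.transform import Rotation as R
def ray(P,u,v,z):
    d=P['pose'][:3,:3]@np.array([(u-P['cx'])/P['fx'],(v-P['cy'])/P['fy'],1]);o=P['pose'][:3,3]
    return o+d*(z-o[2])/d[2]
def proj(P,p):
    c=P['pose'][:3,:3].T@(np.array(p)-P['pose'][:3,3]);return np.array([P['fx']*c[0]/c[2]+P['cx'],P['fy']*c[1]/c[2]+P['cy']])
E
python3 - <<'E'
from h import *
P=camera_params('top');a=cv2.imread('pics/top0.png')
f=lambda x,y,s,ox,oy:((x+.5)/s-.5+ox,(y+.5)/s-.5+oy)
c1=lambda x,y,z:ray(P,*f(x,y,4.2,265,170),z)
# disc fit: low saturation mask
hsv=cv2.cvtColor(a,cv2.COLOR_BGR2HSV)
m=((hsv[...,1]<70)&(hsv[...,2]>80)).astype(np.uint8)*255
m[:170]=0;m[310:]=0;m[:,:265]=0;m[:,405:]=0
m=cv2.morphologyEx(m,cv2.MORPH_CLOSE,np.ones((9,9)));m=cv2.morphologyEx(m,cv2.MORPH_OPEN,np.ones((15,15)))
cs,_=cv2.findContours(m,0,1);c=max(cs,key=cv2.contourArea);c=cv2.convexHull(c)
e=cv2.fitEllipse(c);print(e)
ax=ray(P,*e[0],.048);print('disc ctr',ax,'dia',e[1][0]/491.6*1.14,e[1][1]/491.6*1.14)
hub=c1(273,291,.064);mk=c1(168,295,.054)
print('hub',hub,'mark',mk,'r',np.linalg.norm((mk-ax)[:2]),np.linalg.norm((mk-hub)[:2]))
bl=[c1(*q,.0615) for q in((237,192),(356,226),(359,349),(243,391))]
for b in bl:print('bolt',b,np.linalg.norm((b-ax)[:2]))
pg=[c1(*q,.088) for q in((178,135),(454,284),(186,447))]
for b in pg:print('peg',b,np.linalg.norm((b-ax)[:2]),np.degrees(np.arctan2(*(b-ax)[1::-1])))
print('mark ang',np.degrees(np.arctan2(*(mk-ax)[1::-1])))
for b in bl:print('bolt ang',np.degrees(np.arctan2(*(b-ax)[1::-1])))
# stand: foot ends corners at z .012?, block top .054
for n,q,z in(('ptr',(405,480),.051),('lampfoot',(128,75),.02),('padL',(160,27),.012),('padL2',(73,85),.012),('blk1',(469,502),.0),('blk2',(388,557),.0)):
    b=c1(*q,z);print(n,b,np.linalg.norm((b-ax)[:2]),np.degrees(np.arctan2(*(b-ax)[1::-1])))
c2=lambda x,y,z:ray(P,*f(x,y,4.8,130,220),z)
for n,q,z in(('cap',(296,278),.156),('coll',(345,275),.081),('ball',(305,386),.15),('scol',(350,378),.081),('dcol',(352,480),.081)):print(n,c2(*q,z))
for q in((280,220),(398,211),(416,528),(300,543)):print('rackcorner',c2(*q,.075))
E
```

```text
((330.10467529296875, 240.13726806640625), (97.29906463623047, 99.93914794921875), 146.6533966064453)
disc ctr [0.5726012  0.01972358 0.048     ] dia 0.22563249325732856 0.23175473690420942
hub [0.57446193 0.02072785 0.064     ] mark [0.57404778 0.07874069 0.054     ] r 0.05903483569954073 0.05801431707575537
bolt [0.62954087 0.03946112 0.0615    ] 0.06026355509921304
bolt [ 0.60945058 -0.02548602  0.0615    ] 0.058324823181833935
bolt [ 0.54193522 -0.02562957  0.0615    ] 0.05474770011134875
bolt [0.52022645 0.03818755 0.0615    ] 0.05553406885527281
peg [0.65801033 0.07008362 0.088     ] 0.09915065380166994 30.525002682140858
peg [ 0.57473629 -0.07615814  0.088     ] 0.09590548834344394 -88.72435537269001
peg [0.49057989 0.06857364 0.088     ] 0.09546634913648991 149.22291557842598
mark ang 88.59589717646766
bolt ang 19.118342708107953
bolt ang -50.81726050848933
bolt ang -124.06498840434583
bolt ang 160.58062480204333
ptr [ 0.46989065 -0.04965285  0.051     ] 0.12394574011565962 -145.9627142766361
lampfoot [0.70285507 0.10150053 0.02      ] 0.15379707345981464 32.12173055707096
padL [0.73179059 0.0831872  0.012     ] 0.17137354165174365 21.73556021055272
padL2 [0.69909268 0.133902   0.012     ] 0.17040189776989656 42.071209453455594
blk1 [ 0.45524306 -0.0889179   0.        ] 0.15992468045040956 -137.20876697355314
blk2 [ 0.42477156 -0.04182319  0.        ] 0.16012997535742152 -157.39628887504074
cap [0.49281135 0.313181   0.156     ]
coll [0.49315478 0.31160468 0.081     ]
ball [0.44531749 0.31097102 0.15      ]
scol [0.44493785 0.30935755 0.081     ]
dcol [0.39748882 0.30853029 0.081     ]
rackcorner [0.51967707 0.34405782 0.075     ]
rackcorner [0.52286425 0.28794548 0.075     ]
rackcorner [0.37405878 0.28001898 0.075     ]
rackcorner [0.36802667 0.33468652 0.075     ]
```

View pics/wrist0.png

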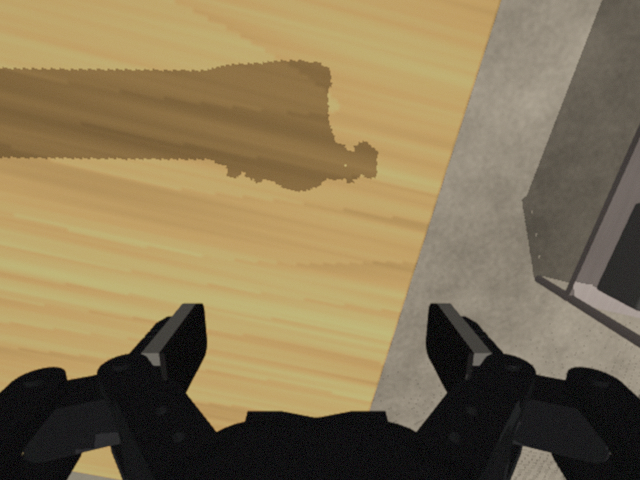

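```bash
cat >> h.py <<'E'
def inc(target,yawdeg,n=8,w=1.0,tilt0=True):
    """single pose from current measured pose to target (tool straight down, yaw)"""
    o=observe();R0=R.from_euler('xyz',o['tool_rot']);p0=o['tool_pos']
    Rt=R.from_euler('xyz',[np.pi,0,np.radians(yawdeg)])
    d=R0.inv().apply(np.array(target)-p0)*100;r=(R0.inv()*Rt).as_rotvec(degrees=True)
    print('from',p0.round(4),np.degrees(o['tool_rot']).round(2),'t',round(o['time_s'],2),'rows>=%.1f'%max(np.linalg.norm(d)/6.25,np.linalg.norm(r)/10.7))
    print([float(x) for x in np.r_[d.round(2),r.round(1)]])
E
python3 -c "
from h import *
inc([.46,-.28,.24],0)"
```

```text
from [ 0.1467 -0.6327  0.2305] [-1.7992e+02  1.0000e-02  1.3060e+01] t 0.15 rows>=7.5
[38.49, -27.28, -0.91, -0.1, 0.0, 13.1]
```

>>> move_arm(increments=[[[38.5,-27.3,-0.9,-0.1,0,13.1,1],[38.5,-27.3,-0.9,-0.1,0,13.1,1],[38.5,-27.3,-0.9,-0.1,0,13.1,1],[38.5,-27.3,-0.9,-0.1,0,13.1,1],[38.5,-27.3,-0.9,-0.1,0,13.1,1],[38.5,-27.3,-0.9,-0.1,0,13.1,1],[38.5,-27.3,-0.9,-0.1,0,13.1,1],[38.5,-27.3,-0.9,-0.1,0,13.1,1]]])

```text
time_s: 1.15
tool_pos: [0.4625, -0.2766, 0.2403]
tool_rot: [3.141, -0.001, 0.004]
ft_force: [0.0, -2.3, 0.6]
width: 0.0853
```

```bash
python3 -c "
from h import *
print(observe()['joint_pos'].round(3))
inc([.4895,.07,.20],-30)"
```

```text
[ 0.617  0.196 -0.182  1.788  0.039  1.16  -1.144]
from [ 0.4625 -0.2766  0.2403] [ 1.7995e+02 -6.0000e-02  2.4000e-01] t 1.15 rows>=5.6
[2.84, -34.65, 4.01, 0.0, -0.1, 30.2]
```

>>> move_arm(increments=[[[2.8,-34.6,4,0,-0.1,30.2,1],[2.8,-34.6,4,0,-0.1,30.2,1],[2.8,-34.6,4,0,-0.1,30.2,1],[2.8,-34.6,4,0,-0.1,30.2,1],[2.8,-34.6,4,0,-0.1,30.2,1],[2.8,-34.6,4,0,-0.1,30.2,1],[2.8,-34.6,4,0,-0.1,30.2,1],[2.8,-34.6,4,0,-0.1,30.2,1]]])

```text
time_s: 2.15
tool_pos: [0.4883, 0.065, 0.1994]
tool_rot: [3.139, 0.001, -0.528]
ft_force: [-0.2, -0.8, 0.3]
width: 0.0857
```

```bash
python3 - <<'E'
from h import *
import pickle
P=camera_params('wrist');a=read_camera('wrist');cv2.imwrite('pics/w1.png',a);pickle.dump(P,open('w1.pkl','wb'))
print(observe()['joint_pos'].round(3))
E
```

```text
[ 0.142  0.163 -0.401  1.932  0.075  1.063 -2.39 ]
```

View pics/w1.png

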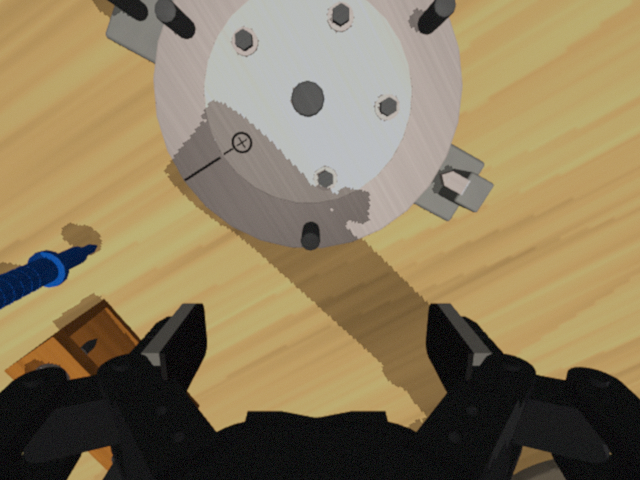

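```bash
python3 - <<'E'
from h import *
import pickle
P=pickle.load(open('w1.pkl','rb'));a=cv2.imread('pics/w1.png')
print('nadir',proj(P,P['pose'][:3,3]-[0,0,.3]))
hub=ray(P,307.5,98.5,.064);ax=hub
for n,q,z in(('hub',(307.5,98.5),.064),('mark',(241.5,142.5),.054),('b1',(387,105),.0615),('b2',(325,178),.0615),('b3',(244,40),.0615),('b4',(341,14),.0615),('peg0',(310,241),.088),('ptip',(441,183),.05),('ptail',(472,184),.05)):
    b=ray(P,*q,z);print(n,b.round(4),np.linalg.norm((b-ax)[:2]).round(4),np.degrees(np.arctan2(*(b-ax)[1::-1])).round(2))
cv2.imwrite('pics/w1c.png',cv2.resize(a[120:260,280:510],None,fx=3.4,fy=3.4,interpolation=cv2.INTER_CUBIC))
E
```

```text
nadir [314.78815752 141.48344199]
hub [0.5726 0.0214 0.064 ] 0.0 0.0
mark [0.572  0.0795 0.054 ] 0.0581 90.61
b1 [ 0.5406 -0.0254  0.0615] 0.0567 -124.36
b2 [0.5184 0.0383 0.0615] 0.0569 162.66
b3 [0.6267 0.0397 0.0615] 0.0571 18.68
b4 [ 0.6071 -0.0251  0.0615] 0.0579 -53.4
peg0 [0.4879 0.069  0.088 ] 0.0972 150.69
ptip [ 0.4681 -0.038   0.05  ] 0.1202 -150.43
ptail [ 0.4551 -0.0586  0.05  ] 0.1422 -145.75
```

View pics/w1c.png

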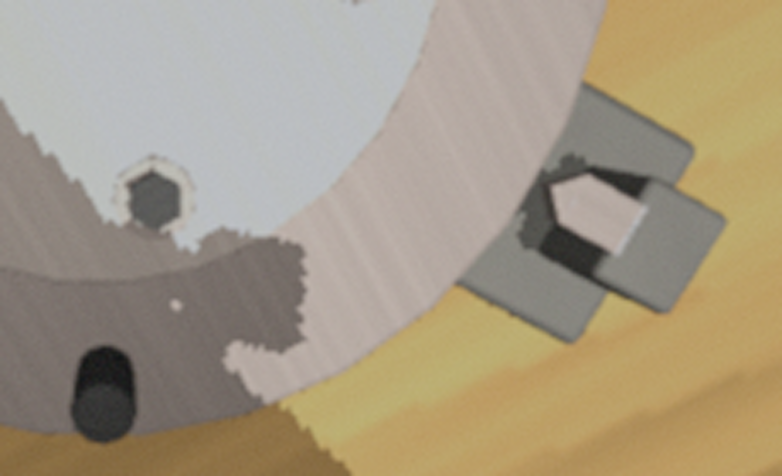

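```bash
python3 - <<'E'
from h import *
import pickle
P=pickle.load(open('w1.pkl','rb'))
ax=ray(P,307.5,98.5,.064)
for n,q,z in(('ptip',(442.1,175.6),.048),('ptail',(465.6,187.4),.05),('peg0',(310.9,241.2),.088),('blk1',(280+723/3.4,120+220/3.4),.054),('blk2',(280+665/3.4,120+312/3.4),.054),('blk3',(280+645/3.4,120+182/3.4),.054),('ft1',(280+690/3.4,120+152/3.4),.012),('ft2',(280+575/3.4,120+342/3.4),.012)):
    b=ray(P,*q,z);print(n,b.round(4),np.linalg.norm((b-ax)[:2]).round(4),np.degrees(np.arctan2(*(b-ax)[1::-1])).round(2))
inc([.488,.069,.064],-29.5)
E
```

```text
ptip [ 0.4723 -0.0416  0.048 ] 0.1185 -147.86
ptail [ 0.4552 -0.0532  0.05  ] 0.1392 -147.58
peg0 [0.4874 0.0685 0.088 ] 0.0974 151.07
blk1 [ 0.4477 -0.071   0.054 ] 0.1554 -143.51
blk2 [ 0.4348 -0.051   0.054 ] 0.1557 -152.28
blk3 [ 0.4645 -0.0591  0.054 ] 0.1348 -143.32
ft1 [ 0.454  -0.0855  0.012 ] 0.1597 -138.0
ft2 [ 0.4234 -0.039   0.012 ] 0.1609 -157.98
from [0.4884 0.0642 0.1995] [ 1.7983e+02  3.0000e-02 -3.0350e+01] t 2.2 rows>=2.2
[-0.27, -0.43, 13.55, 0.2, 0.0, -0.8]
```

>>> move_arm(increments=[[[-0.3,-0.4,7,0.2,0,-0.8,1],[-0.3,-0.4,11,0.2,0,-0.8,1],[-0.3,-0.4,13.4,0.2,0,-0.8,1],[-0.3,-0.4,13.4,0.2,0,-0.8,0.6],[-0.3,-0.4,13.4,0.2,0,-0.8,0.2],[-0.3,-0.4,13.4,0.2,0,-0.8,0],[-0.3,-0.4,13.4,0.2,0,-0.8,0],[-0.3,-0.4,13.4,0.2,0,-0.8,0]]])

```text
time_s: 3.2
tool_pos: [0.4886, 0.0703, 0.0669]
tool_rot: [-3.139, -0.001, -0.514]
ft_force: [-0.5, -0.3, 7.2]
width: 0.0114
```

```bash
python3 - <<'E'
from h import *
cv2.imwrite('pics/w2.png',read_camera('wrist'));o=observe();print(o['width'],o['tool_pos'],o['ft_force'])
E
```

```text
0.011838657446852337 [0.48854514 0.07034273 0.0669402 ] [-1.58016449 -0.57301063  6.89366044]
```

View pics/w2.png

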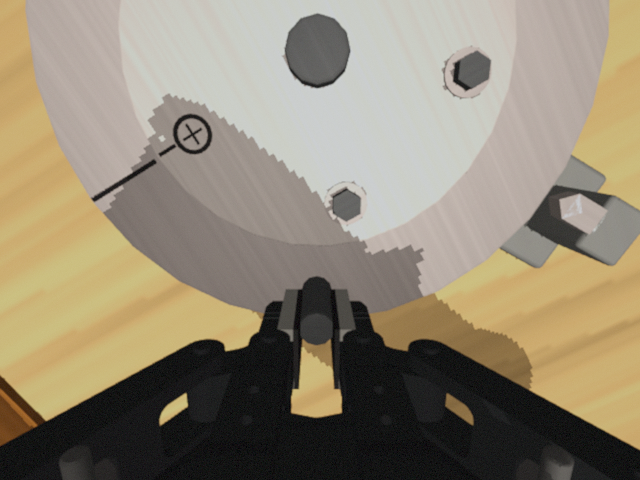

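>>> move_arm(increments=[[[0.04,0.87,0,0,0,-5.1,0],[0.15,1.73,0,0,0,-10.2,0],[0.35,2.59,0,0,0,-15.3,0],[0.61,3.42,0,0,0,-20.4,0],[0.95,4.22,0,0,0,-25.5,0],[1.36,4.99,0,0,0,-30.6,0],[1.84,5.72,0,0,0,-35.7,0],[2.38,6.4,0,0,0,-40.8,0]]])

```text
time_s: 4.25
tool_pos: [0.4771, 0.0027, 0.0669]
tool_rot: [-3.141, -0.001, 0.2]
ft_force: [-3.5, -0.1, 9.6]
width: 0.0115
```

>>> move_arm(increments=[[[0.04,0.87,0,0,0,-5.1,0],[0.15,1.73,0,0,0,-10.2,0],[0.35,2.59,0,0,0,-15.3,0],[0.61,3.42,0,0,0,-20.4,0],[0.95,4.22,0,0,0,-25.5,0],[1.36,4.99,0,0,0,-30.6,0],[1.84,5.72,0,0,0,-35.7,0],[2.38,6.4,0,0,0,-40.8,0]]])

```text
time_s: 5.25
tool_pos: [0.513, -0.0573, 0.0669]
tool_rot: [3.141, 0.001, 0.911]
ft_force: [-4.0, -2.2, 9.9]
width: 0.0118
```

>>> move_arm(increments=[[[0.04,0.87,0,0,0,-5.1,0],[0.15,1.73,0,0,0,-10.2,0],[0.35,2.59,0,0,0,-15.3,0],[0.61,3.42,0,0,0,-20.4,0],[0.95,4.22,0,0,0,-25.5,0],[1.36,4.99,0,0,0,-30.6,0],[1.84,5.72,0,0,0,-35.7,0],[2.38,6.4,0,0,0,-40.8,0]]])

```text
time_s: 6.25
tool_pos: [0.5794, -0.0791, 0.067]
tool_rot: [3.14, 0.003, 1.623]
ft_force: [-0.3, -5.0, 6.7]
width: 0.0118
```

```bash
python3 - <<'E'
from h import *
import pickle
P=camera_params('wrist');a=read_camera('wrist');cv2.imwrite('pics/w3.png',a);pickle.dump(P,open('w3.pkl','wb'))
cv2.imwrite('pics/t3.png',read_camera('top'))
print(observe()['joint_pos'].round(3))
E
```

```text
[ 0.633  0.556 -0.751  1.838  0.47   0.928 -0.281]
```

View pics/w3.png

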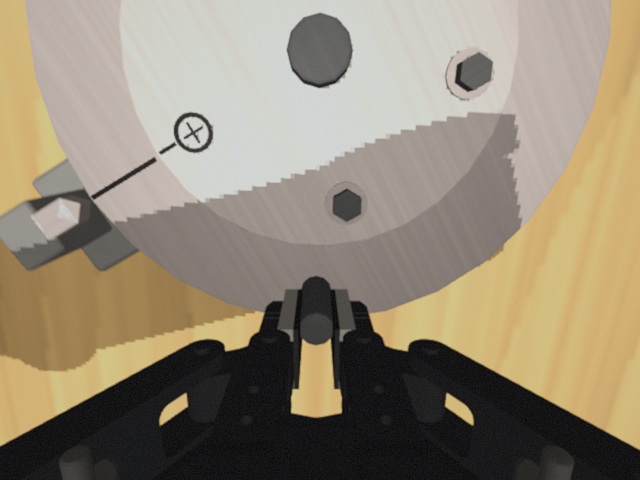

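```bash
python3 - <<'E'
from h import *
import pickle
P=pickle.load(open('w3.pkl','rb'));a=cv2.imread('pics/w3.png')
cv2.imwrite('pics/w3c.png',cv2.resize(a[110:280,0:220],None,fx=3.5,fy=3.5,interpolation=cv2.INTER_CUBIC))
ax=ray(P,320,50,.064)
for n,q,z in(('mark',(193,132),.054),('rim',(93,197),.048),('line',(156,161),.048),('ptip',(80,199),.048)):
    b=ray(P,*q,z);print(n,b.round(4),np.linalg.norm((b-ax)[:2]).round(4),np.degrees(np.arctan2(*(b-ax)[1::-1])).round(2))
print(ax)
E
```

```text
mark [ 0.524  -0.0093  0.054 ] 0.0578 -148.48
rim [ 0.4774 -0.0388  0.048 ] 0.1129 -148.09
line [ 0.5059 -0.0219  0.048 ] 0.0798 -147.54
ptip [ 0.4716 -0.0399  0.048 ] 0.1184 -149.08
[0.57324609 0.02091237 0.064     ]
```

View pics/w3c.png

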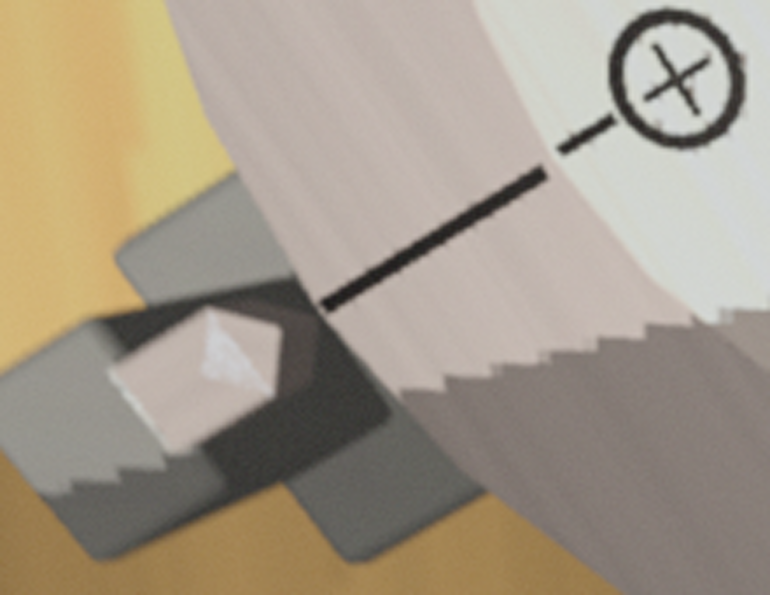

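>>> move_arm(increments=[[[0,0,0,0,0,0,0.3],[0,0,0,0,0,0,0.5],[0,0,0,0,0,0,0.5],[0,0,-4,0,0,0,0.5],[0,0,-9,0,0,0,1],[0,0,-14,0,0,0,1],[-4,0,-14,0,0,0,1],[-4,0,-14,0,0,0,1]]])

```text
time_s: 7.35
tool_pos: [0.5798, -0.1199, 0.2054]
tool_rot: [3.141, 0.001, 1.617]
ft_force: [-0.8, -0.7, -0.1]
width: 0.0855
```

```bash
python3 - <<'E'
from h import *
import pickle
P=camera_params('wrist');a=read_camera('wrist');cv2.imwrite('pics/w4.png',a);pickle.dump(P,open('w4.pkl','wb'))
E
```

```text
(no output)
```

View pics/w4.png

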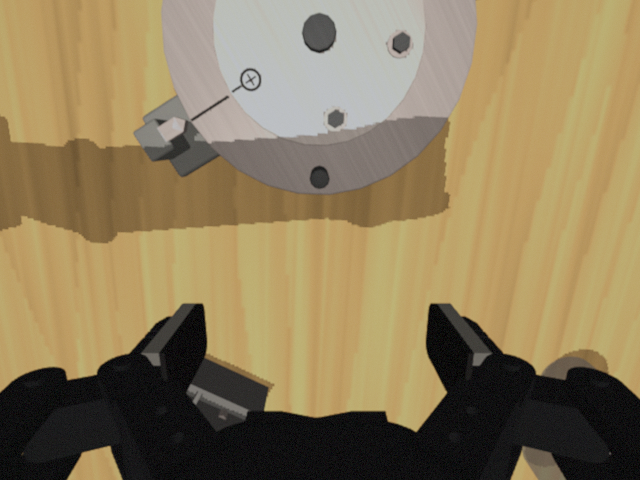

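```bash
python3 - <<'E'
from h import *
import pickle
P=camera_params('top')
f=lambda x,y,s,ox,oy:((x+.5)/s-.5+ox,(y+.5)/s-.5+oy)
for n,q in(('green',(242,103)),('blue2',(423,103)),('blue1',(107,349))): print(n,ray(P,*f(*q,4.8,130,220),.145).round(3))
P=pickle.load(open('w4.pkl','rb'))
ax=ray(P,319.5,33,.064)
for n,q,z in(('mark',(250.5,79.5),.054),('rim',(193,121.5),.048),('ptip',(186,125),.048)):
    b=ray(P,*q,z);print(n,b.round(4),np.linalg.norm((b-ax)[:2]).round(4),np.degrees(np.arctan2(*(b-ax)[1::-1])).round(2))
print(ax)
inc([.47,.03,.27],45)
E
```

```text
green [0.571 0.34  0.145]
blue2 [0.569 0.26  0.145]
blue1 [0.463 0.4   0.145]
mark [ 0.5244 -0.0098  0.054 ] 0.0577 -148.38
rim [ 0.479  -0.0408  0.048 ] 0.1126 -147.02
ptip [ 0.4735 -0.0436  0.048 ] 0.1187 -147.33
[0.57346434 0.02044112 0.064     ]
from [ 0.5795 -0.1174  0.205 ] [-1.7997e+02 -8.0000e-02  9.2770e+01] t 7.4 rows>=4.5
[15.26, -10.23, -6.48, -0.1, -0.1, 47.8]
```

>>> move_arm(increments=[[[15.3,-10.2,-6.5,0,0,47.8,1],[15.3,-10.2,-6.5,0,0,47.8,1],[15.3,-10.2,-6.5,0,0,47.8,1],[15.3,-10.2,-6.5,0,0,47.8,1],[15.3,-10.2,-6.5,0,0,47.8,1],[15.3,-10.2,-6.5,0,0,47.8,1]]])

```text
time_s: 8.15
tool_pos: [0.4695, 0.0329, 0.2701]
tool_rot: [-3.14, -0.001, 0.791]
ft_force: [-0.8, -0.2, 0.3]
width: 0.0857
```

```bash
python3 -c "
from h import *
inc([.48,.31,.26],2)"
```

```text
from [0.4695 0.0329 0.2701] [-1.7991e+02 -4.0000e-02  4.5340e+01] t 8.15 rows>=4.4
[20.45, -18.73, 1.06, -0.1, -0.0, 43.3]
```

>>> move_arm(increments=[[[20.4,-18.7,1,0,0,43.3,0.55],[20.4,-18.7,1,0,0,43.3,0.55],[20.4,-18.7,1,0,0,43.3,0.55],[20.4,-18.7,1,0,0,43.3,0.55],[20.4,-18.7,1,0,0,43.3,0.55],[20.4,-18.7,1,0,0,43.3,0.55],[20.4,-18.7,1,0,0,43.3,0.55]]])

```text
time_s: 9.02
tool_pos: [0.4802, 0.3102, 0.2603]
tool_rot: [-3.139, 0.002, 0.038]
ft_force: [1.1, -1.0, -0.2]
width: 0.0472
```

```bash
python3 - <<'E'
from h import *
import pickle
print(observe()['tool_pos'],observe()['joint_pos'])
P=camera_params('wrist');a=read_camera('wrist');cv2.imwrite('pics/w5.png',a);pickle.dump(P,open('w5.pkl','wb'))
E
```

```text
[0.48017595 0.3102445  0.26029276] [ 0.06278124  0.33841127 -0.89471225  1.6711371   0.27172158  1.26421132
 -2.41987508]
```

View pics/w5.png

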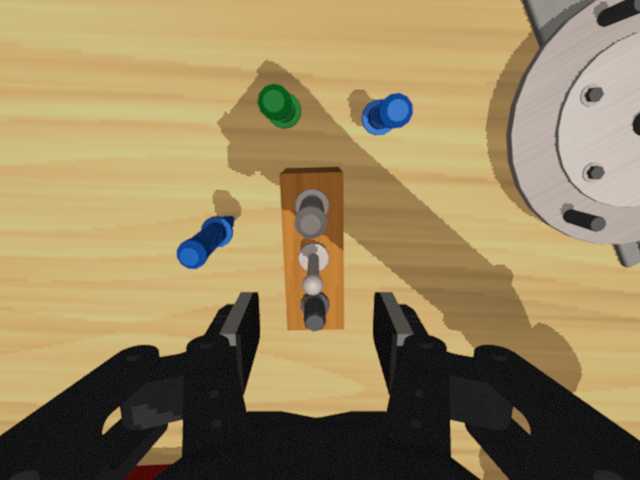

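```bash
python3 - <<'E'
from h import *
import pickle
P=pickle.load(open('w5.pkl','rb'));a=cv2.imread('pics/w5.png')
cv2.imwrite('pics/w5c.png',cv2.resize(a[160:340,250:380],None,fx=3.3,fy=3.3,interpolation=cv2.INTER_CUBIC))
E
```

```text
(no output)
```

View pics/w5c.png

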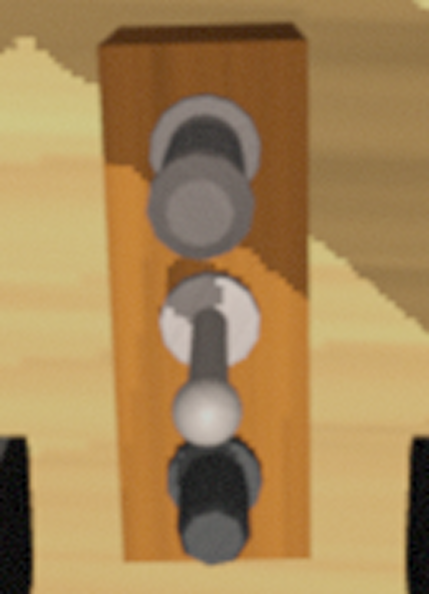

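```bash
python3 - <<'E'
from h import *
import pickle
P=pickle.load(open('w5.pkl','rb'))
g=lambda x,y,z:ray(P,250+x/3.3,160+y/3.3,z).round(4)
print('cap',g(200,207,.152),'captop',g(201,212,.156),'coll',g(205,150,.081))
print('scol',g(210,323,.081),'ball',g(208,412,.145),'dcol',g(214,477,.081),'dtop',g(215,537,.115))
print([g(*q,.075) for q in((98,45),(305,40),(308,556),(124,560))])
inc([.493,.3125,.16],2.3)
E
```

```text
cap [0.4914 0.3153 0.152 ] captop [0.4912 0.3151 0.156 ] coll [0.4915 0.3152 0.081 ]
scol [0.4433 0.3121 0.081 ] ball [0.4426 0.312  0.145 ] dcol [0.3971 0.3093 0.081 ] dtop [0.3958 0.3088 0.115 ]
[array([0.5174, 0.3445, 0.075 ]), array([0.5207, 0.2898, 0.075 ]), array([0.3698, 0.2803, 0.075 ]), array([0.3663, 0.3351, 0.075 ])]
from [0.481  0.3083 0.2603] [-1.7994e+02  8.0000e-02  2.0000e+00] t 9.07 rows>=1.6
[1.23, -0.37, 10.03, -0.1, 0.1, -0.3]
```

>>> move_arm(increments=[[[1.2,-0.4,4,0,0,-1.5,0.55],[1.2,-0.4,8,0,0,-1.5,0.55],[1.2,-0.4,12,0,0,-1.5,0.55],[1.2,-0.4,15,0,0,-1.5,0.55],[1.2,-0.4,16,0,0,-1.5,0.55],[1.2,-0.4,16,0,0,-1.5,0.55]]])

```text
time_s: 9.82
tool_pos: [0.4939, 0.3117, 0.1011]
tool_rot: [-3.141, -0.0, 0.057]
ft_force: [0.3, 0.1, 0.6]
width: 0.047
```

```bash
python3 - <<'E'
from h import *
cv2.imwrite('pics/w6.png',read_camera('wrist'))
o=observe();print(o['tool_pos'],o['tool_rot'])
E
```

```text
[0.49428504 0.31252425 0.10198859] [-3.13956076e+00 -1.59198266e-03  5.76101400e-02]
```

View pics/w6.png

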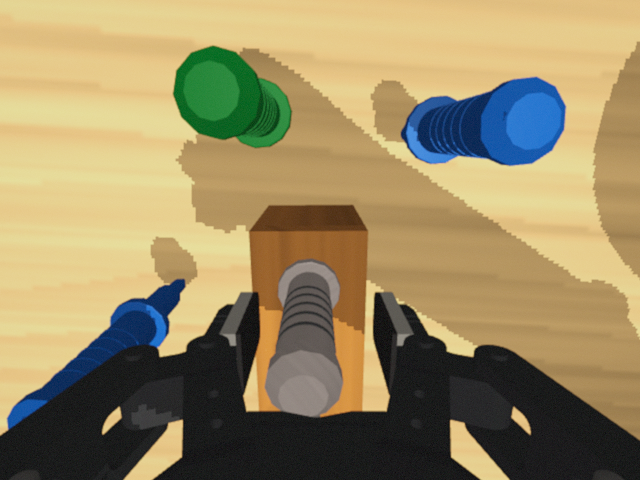

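>>> move_arm(increments=[[[-0.2,-0.3,0.1,0,0,0,0.55],[-0.2,-0.3,0.1,0,0,0,0.4],[-0.2,-0.3,0.1,0,0,0,0.2],[-0.2,-0.3,0.1,0,0,0,0],[-0.2,-0.3,0.1,0,0,0,0],[-0.2,-0.3,0.1,0,0,0,0]]])

```text
time_s: 10.62
tool_pos: [0.4915, 0.3159, 0.1007]
tool_rot: [-3.14, -0.001, 0.059]
ft_force: [-1.4, -0.6, 5.5]
width: 0.0186
```

```bash
python3 - <<'E'
from h import *
cv2.imwrite('pics/w7.png',read_camera('wrist'))
for i in range(3):
  o=observe();print(o['tool_pos'],o['tool_rot'],o['ft_force'],o['wrist_torque'],o['width'])
E
```

```text
[0.49152456 0.31590021 0.10072541] [-3.13995935e+00 -9.88464779e-04  5.85713412e-02] [-0.88141699 -1.49059218  5.91645926] [-0.18735618  0.24992642  0.02250154] 0.0188361521710283
[0.49152456 0.31590021 0.10072541] [-3.13995935e+00 -9.88464779e-04  5.85713412e-02] [-0.88141699 -1.49059218  5.91645926] [-0.18735618  0.24992642  0.02250154] 0.0188361521710283
[0.49152456 0.31590021 0.10072541] [-3.13995935e+00 -9.88464779e-04  5.85713412e-02] [-0.88141699 -1.49059218  5.91645926] [-0.18735618  0.24992642  0.02250154] 0.0188361521710283
```

View pics/w7.png

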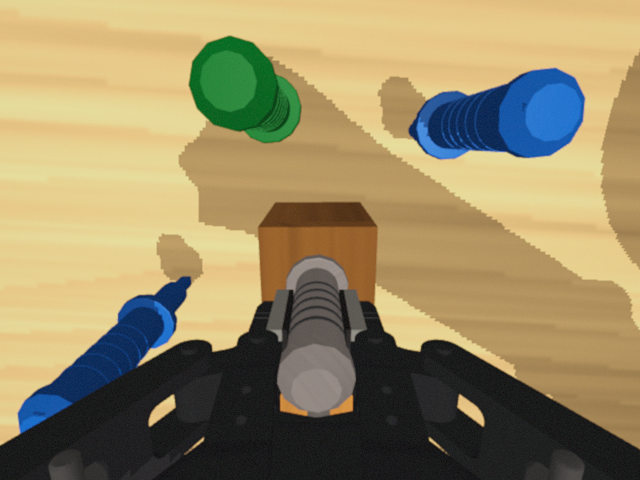

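>>> move_arm(increments=[[[0,0,-2,0,0,0,0],[0,0,-4.5,0,0,0,0],[0,0,-8,0,0,0,0],[0,0,-12,0,0,0,0],[0,0,-12.5,0,0,0,0],[0,0,-12.5,0,0,0,0]]])

```text
time_s: 11.42
tool_pos: [0.4911, 0.3151, 0.2249]
tool_rot: [-3.141, -0.0, 0.058]
ft_force: [-0.1, -0.9, -2.2]
width: 0.0184
```

```bash
python3 - <<'E'
from h import *
inc([.524,-.01,.225],3.4)
cv2.imwrite('pics/w8.png',read_camera('wrist'));cv2.imwrite('pics/s8.png',read_camera('side'))
E
```

```text
from [0.4911 0.3151 0.2249] [-1.7994e+02 -1.0000e-02  3.3500e+00] t 11.43 rows>=5.2
[1.39, 32.65, -0.05, -0.1, -0.0, -0.1]
```

View pics/s8.png

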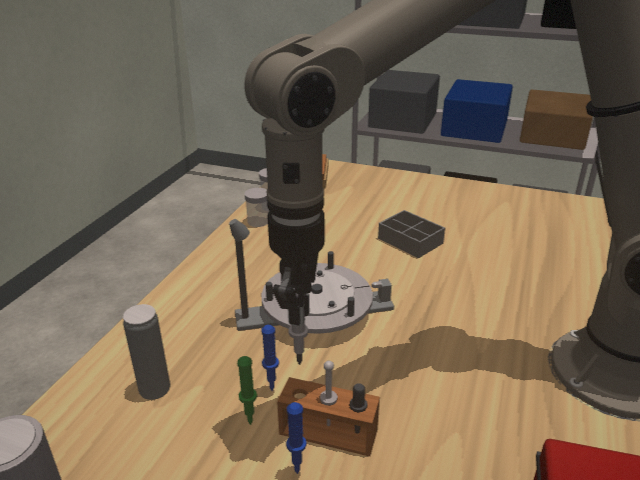

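>>> move_arm(increments=[[[0.3,4,0,0,0,0,0],[0.5,9,0,0,0,0,0],[0.7,15,0,0,0,0,0],[1,21,0,0,0,0,0],[1.2,27,0,0,0,0,0],[1.4,31,0,0,0,0,0],[1.4,32.6,0,0,0,0,0],[1.4,32.6,0,0,0,0,0]]])

```text
time_s: 12.52
tool_pos: [0.5238, -0.0093, 0.2236]
tool_rot: [-3.139, 0.001, 0.057]
ft_force: [-0.4, 0.6, -2.1]
width: 0.0185
```

>>> move_arm(increments=[[[0,0,3,0,0,0,0],[0,0,5,0,0,0,0],[0,0,6,0,0,0,0],[0,0,6,0,0,0,0],[0,0,6,0,0,0,0]]])

```text
time_s: 13.15
tool_pos: [0.525, -0.0082, 0.1654]
tool_rot: [-3.14, -0.002, 0.06]
ft_force: [0.0, 0.3, -1.7]
width: 0.0189
```

```bash
python3 - <<'E'
from h import *
import pickle
P=camera_params('wrist');a=read_camera('wrist');cv2.imwrite('pics/w9.png',a);pickle.dump(P,open('w9.pkl','wb'))
cv2.imwrite('pics/s9.png',read_camera('side'))
o=observe();print(o['time_s'],o['tool_pos'],o['tool_rot'],o['joint_pos'])
E
```

```text
13.25 [ 0.52504568 -0.00869701  0.16544739] [-3.14015998e+00 -2.10441578e-03  5.87710323e-02] [ 0.58949415  0.3137795  -0.77922136  1.8952449   0.25411253  1.03164601
 -1.80880847]
```

View pics/w9.png

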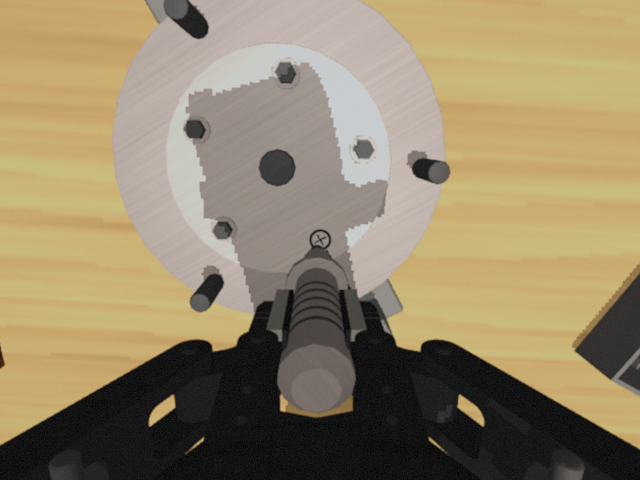

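View pics/s9.png

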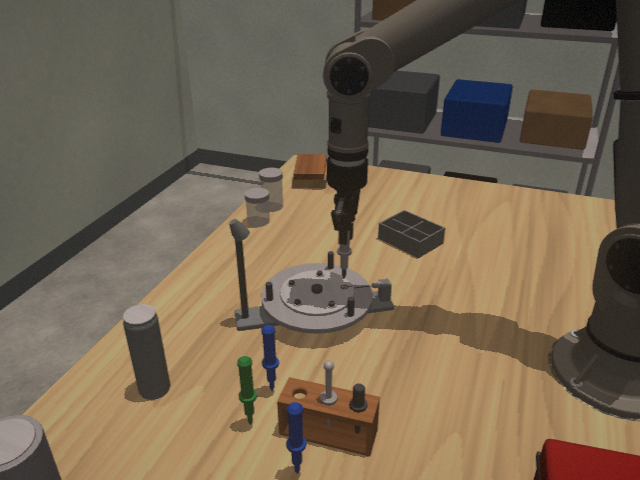

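```bash
python3 - <<'E'
from h import *
import pickle
P=pickle.load(open('w9.pkl','rb'));a=cv2.imread('pics/w9.png')
print('mark',ray(P,320,239.5,.054))
o=np.array([.5250,-.0085,.1654])
print('proj of punch point if on TCP axis', proj(P,o-[0,0,.0897]), 'mark if at TCP',proj(P,[.525,-.0085,.054]))
cv2.imwrite('pics/w9c.png',cv2.resize(a[200:330,250:390],None,fx=4.2,fy=4.2,interpolation=cv2.INTER_CUBIC))
s=cv2.imread('pics/s9.png');cv2.imwrite('pics/s9c.png',cv2.resize(s[230:320,290:400],None,fx=6,fy=6,interpolation=cv2.INTER_CUBIC))
S=camera_params('side');print(proj(S,[.524,-.01,.054]),proj(S,o-[0,0,.0897]))
E
```

```text
mark [ 0.52420278 -0.01014281  0.054     ]
proj of punch point if on TCP axis [317.86231647 246.57912517] mark if at TCP [317.75753097 238.28108962]
[343.57006851 286.52886631] [343.058261   278.20274211]
```

View pics/w9c.png

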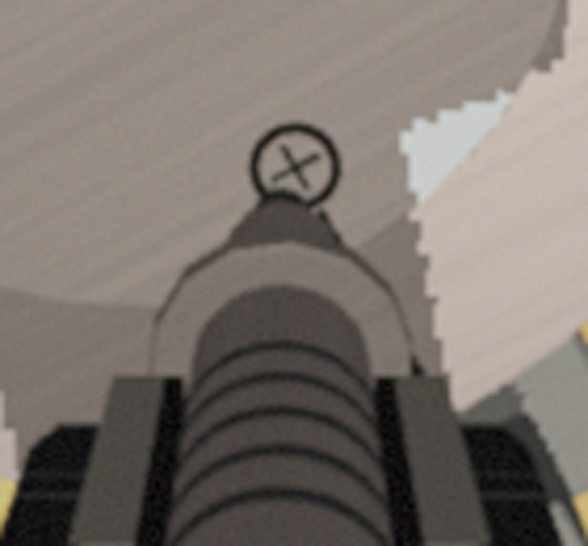

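View pics/s9c.png

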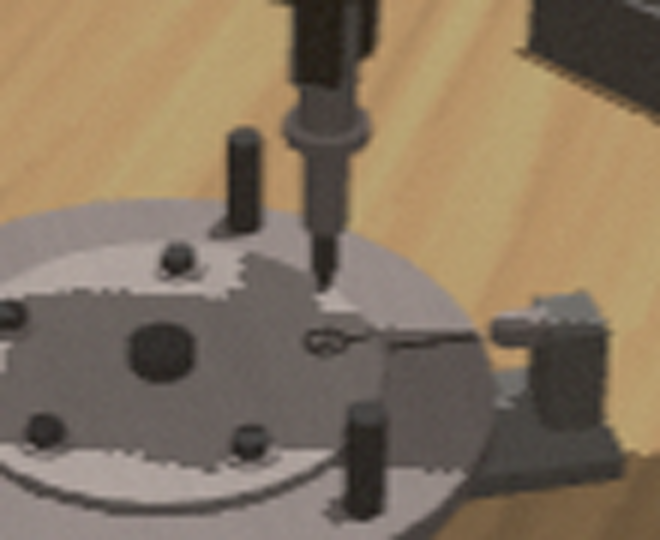

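>>> move_arm(increments=[[[-0.1,0.15,0.6,0,0,0,0],[-0.1,0.15,1.2,0,0,0,0],[-0.1,0.15,1.6,0,0,0,0],[-0.1,0.15,1.8,0,0,0,0],[-0.1,0.15,1.8,0,0,0,0]]])

```text
time_s: 13.88
tool_pos: [0.5234, -0.0105, 0.1464]
tool_rot: [-3.14, -0.0, 0.059]
ft_force: [-1.1, 0.6, -2.1]
width: 0.0187
```

```bash
python3 - <<'E'
from h import *
P=camera_params('wrist');a=read_camera('wrist')
o=observe();print(o['time_s'],o['tool_pos'],o['tool_rot'],o['ft_force'])
cv2.imwrite('pics/w10c.png',cv2.resize(a[200:330,250:390],None,fx=4.2,fy=4.2,interpolation=cv2.INTER_CUBIC))
a=read_camera('side');cv2.imwrite('pics/s10c.png',cv2.resize(a[230:320,290:400],None,fx=6,fy=6,interpolation=cv2.INTER_CUBIC))
E
```

```text
13.925 [ 0.52351088 -0.01050299  0.14654657] [-3.13988054e+00 -4.50091662e-04  5.85824364e-02] [-0.43481931  0.16166174 -1.63520836]
```

View pics/w10c.png

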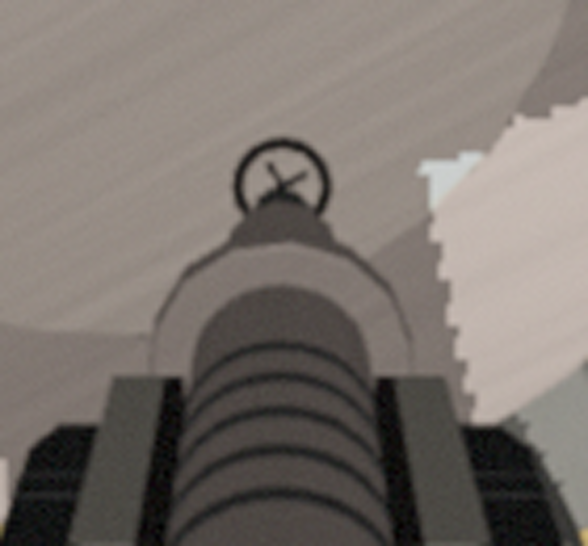

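View pics/s10c.png

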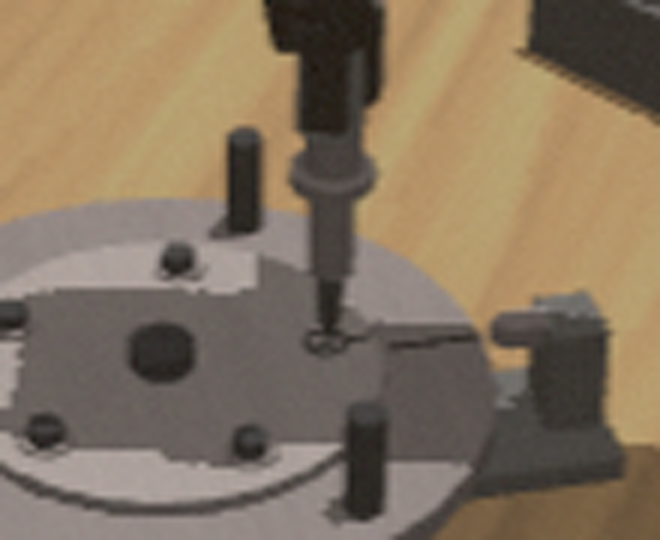

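>>> move_arm(increments=[[[0,0,0.2,0,0,0,0],[0,0,0.35,0,0,0,0],[0,0,0.5,0,0,0,0],[0,0,0.5,0,0,0,0]]])

```text
time_s: 14.48
tool_pos: [0.524, -0.0105, 0.1426]
tool_rot: [-3.141, -0.001, 0.058]
ft_force: [-1.2, -0.4, 5.4]
width: 0.0191
```

>>> move_arm(increments=[[[0,0,0.2,0,0,0,0],[0,0,0.4,0,0,0,0],[0,0,0.6,0,0,0,0],[0,0,0.7,0,0,0,0],[0,0,0.7,0,0,0,0]]])

```text
time_s: 15.1
tool_pos: [0.5239, -0.0107, 0.1351]
tool_rot: [-3.141, -0.001, 0.058]
ft_force: [-1.2, -1.4, 3.7]
width: 0.0187
```

>>> move_arm(increments=[[[0,0,0.1,0,0,0,0],[0,0,0.15,0,0,0,0],[0,0,0.15,0,0,0,0]]])

```text
time_s: 15.48
tool_pos: [0.5244, -0.0106, 0.1347]
tool_rot: [-3.141, -0.002, 0.058]
ft_force: [-2.0, -1.0, 11.9]
width: 0.0188
```

```bash
python3 - <<'E'
from h import *
a=read_camera('wrist')
o=observe();print(o['time_s'],o['tool_pos'],o['tool_rot'],o['ft_force'])
cv2.imwrite('pics/w11c.png',cv2.resize(a[200:330,250:390],None,fx=4.2,fy=4.2,interpolation=cv2.INTER_CUBIC))
a=read_camera('side');cv2.imwrite('pics/s11c.png',cv2.resize(a[230:320,290:400],None,fx=6,fy=6,interpolation=cv2.INTER_CUBIC))
E
```

```text
15.525 [ 0.52440607 -0.01059605  0.1346632 ] [-3.14097626e+00 -1.99406092e-03  5.83223185e-02] [-2.36247922 -0.1732879  11.30609523]
```

View pics/w11c.png

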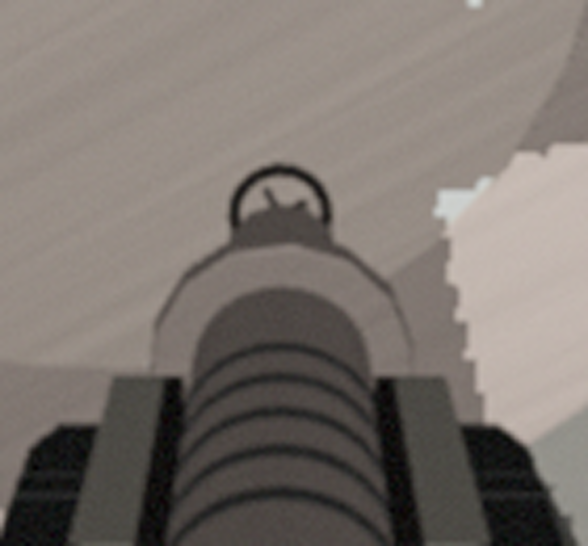

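View pics/s11c.png

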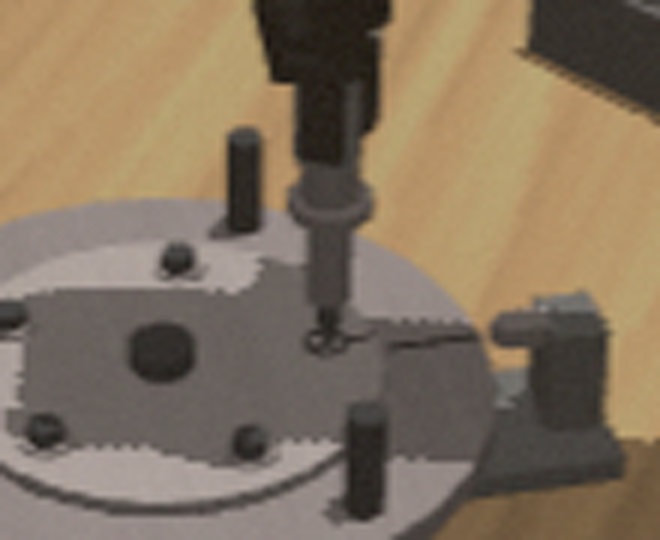

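>>> move_arm(increments=[[[0,0,-0.4,0,0,0,0],[0,0,-0.9,0,0,0,0],[0,0,-2,0,0,0,0],[0,0,-4.5,0,0,0,0],[0,0,-7.5,0,0,0,0],[0,0,-9.15,0,0,0,0],[0,0,-9.15,0,0,0,0]]])

```text
time_s: 16.45
tool_pos: [0.524, -0.0106, 0.2253]
tool_rot: [-3.14, -0.002, 0.058]
ft_force: [0.5, 0.6, -1.7]
width: 0.0187
```

>>> move_arm(increments=[[[-0.1,-3,0,0,0,0,0],[-0.3,-8,0,0,0,0,0],[-0.6,-14,0,0,0,0,0],[-0.8,-20,0,0,0,0,0],[-1,-26,0,0,0,0,0],[-1.2,-30.5,0,0,0,0,0],[-1.3,-32.75,0,0,0,0,0],[-1.3,-32.75,0,0,0,0,0]]])

```text
time_s: 17.45
tool_pos: [0.4894, 0.3174, 0.2236]
tool_rot: [-3.14, 0.003, 0.063]
ft_force: [-0.3, -0.9, -2.4]
width: 0.019
```

>>> move_arm(increments=[[[0,0,2,0,0,0,0],[0,0,4,0,0,0,0],[0,0,5,0,0,0,0],[0,0,5,0,0,0,0]]])

```text
time_s: 17.95
tool_pos: [0.4909, 0.3144, 0.1737]
tool_rot: [-3.141, 0.002, 0.058]
ft_force: [1.4, 0.9, -1.6]
width: 0.0186
```

```bash
python3 - <<'E'
from h import *
S=camera_params('side');a=read_camera('side')
o=observe();print(o['time_s'],o['tool_pos'],o['tool_rot'],o['ft_force'])
b=read_camera('top');cv2.imwrite('pics/t12c.png',cv2.resize(b[170:310,265:405],None,fx=4.2,fy=4.2,interpolation=cv2.INTER_CUBIC))
cv2.imwrite('pics/s12c.png',cv2.resize(a[310:450,260:390],None,fx=4.2,fy=4.2,interpolation=cv2.INTER_CUBIC))
w=read_camera('wrist');cv2.imwrite('pics/w12.png',w)
print('point now',proj(S,o['tool_pos']-[0,0,.0897]),'hole',proj(S,[.4917,.3155,.075]))
E
```

```text
18.0 [0.49131906 0.31518021 0.17467174] [-3.14019590e+00  2.38972556e-04  5.80649591e-02] [-0.08672012  0.56835914 -1.76239496]
point now [298.88745861 387.55545757] hole [298.72986192 392.18572353]
```

View pics/s12c.png

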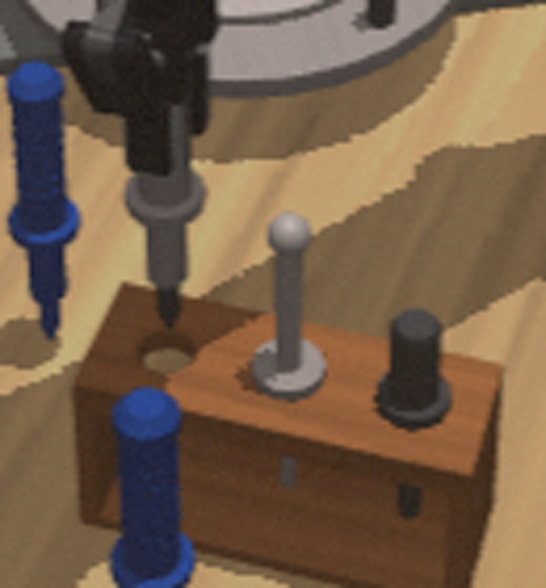

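View pics/w12.png

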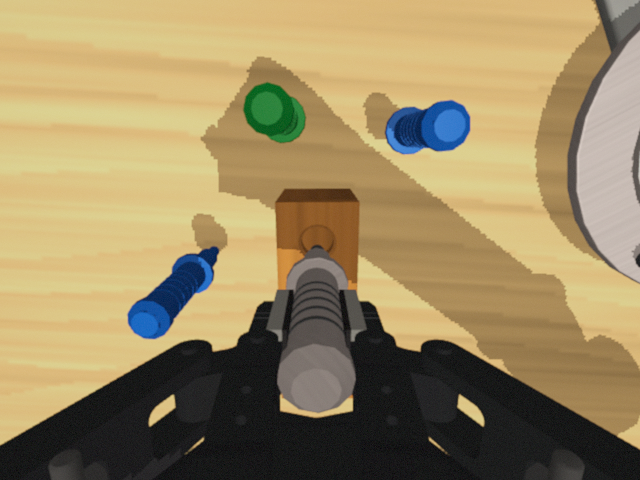

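View pics/t12c.png

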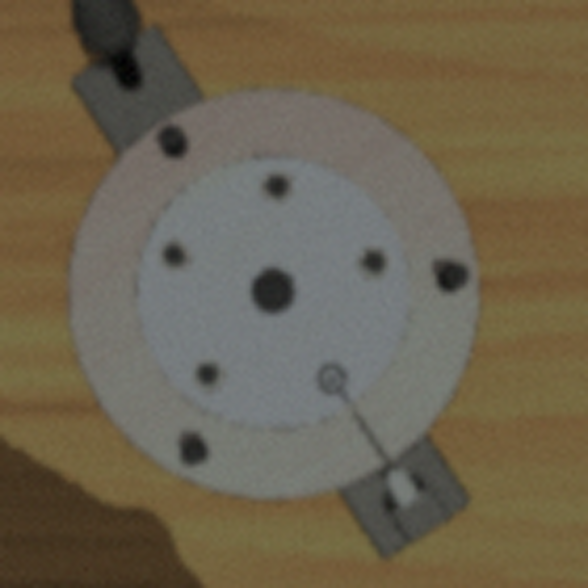

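>>> move_arm(increments=[[[0,0,1,0,0,0,0],[0,0,2,0,0,0,0],[0,0,3,0,0,0,0],[0,0,4,0,0,0,0],[0,0,4.5,0,0,0,0]]])

```text
time_s: 18.73
tool_pos: [0.4909, 0.3154, 0.1291]
tool_rot: [-3.141, 0.001, 0.059]
ft_force: [0.3, -0.2, -1.2]
width: 0.0189
```

>>> move_arm(increments=[[[0,0,1,0,0,0,0],[0,0,1.8,0,0,0,0],[0,0,2.5,0,0,0,0],[0,0,2.9,0,0,0,0],[0,0,2.9,0,0,0,0]]])

```text
time_s: 19.35
tool_pos: [0.4914, 0.3159, 0.1011]
tool_rot: [-3.14, -0.001, 0.059]
ft_force: [1.0, 0.1, -1.2]
width: 0.0184
```

>>> move_arm(increments=[[[0,0,0,0,0,0,0.3],[0,0,0,0,0,0,0.55],[0,0,0,0,0,0,0.55],[0,0,0,0,0,0,0.55]]])

```text
time_s: 19.85
tool_pos: [0.4914, 0.3157, 0.1012]
tool_rot: [-3.14, -0.001, 0.059]
ft_force: [1.3, -0.1, 0.4]
width: 0.0469
```

>>> move_arm(increments=[[[0,0,-1.5,0,0,0,0.55],[0,0,-4,0,0,0,0.55],[0,0,-8,0,0,0,0.55],[0,0,-13,0,0,0,0.55],[-1.2,0,-16,0,0,0,0.55],[-1.2,0,-16,0,0,0,0.55],[-1.2,0,-16,0,0,0,0.55]]])

```text
time_s: 20.72
tool_pos: [0.4793, 0.3143, 0.2608]
tool_rot: [-3.141, -0.0, 0.058]
ft_force: [-0.6, -0.3, -0.2]
width: 0.0471
```

```bash
python3 - <<'E'
from h import *
import pickle
P=camera_params('wrist');w=read_camera('wrist');pickle.dump(P,open('w13.pkl','wb'))
a=read_camera('side');b=read_camera('top')
o=observe();print(o['time_s'],o['tool_pos'],o['ft_force'],o['width'])
cv2.imwrite('pics/t13.png',b)
cv2.imwrite('pics/w13.png',w)
s0=cv2.imread('pics/side0.png')
f=lambda a:cv2.resize(a[330:450,270:390],None,fx=3.3,fy=3.3,interpolation=cv2.INTER_CUBIC)
cv2.imwrite('pics/s13c.png',np.hstack([f(s0),f(a)]))
cv2.imwrite('pics/s13.png',a)
E
```

```text
20.875 [0.47909206 0.31400322 0.25977781] [ 0.96289061 -0.75179227  0.43811889] 0.04664267430295675
```

View pics/s13c.png

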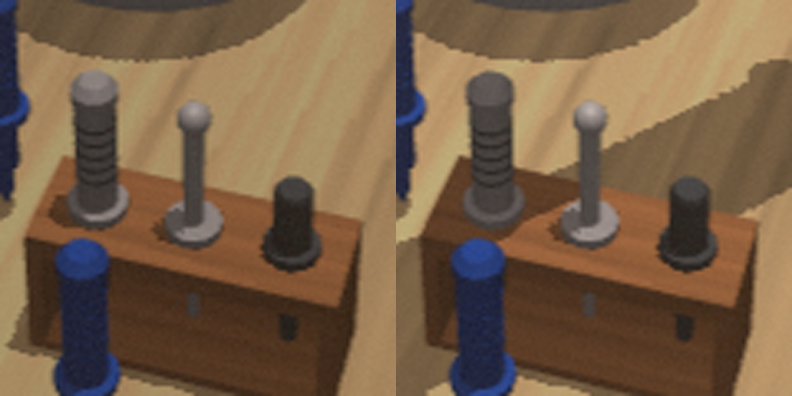

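View pics/w13.png

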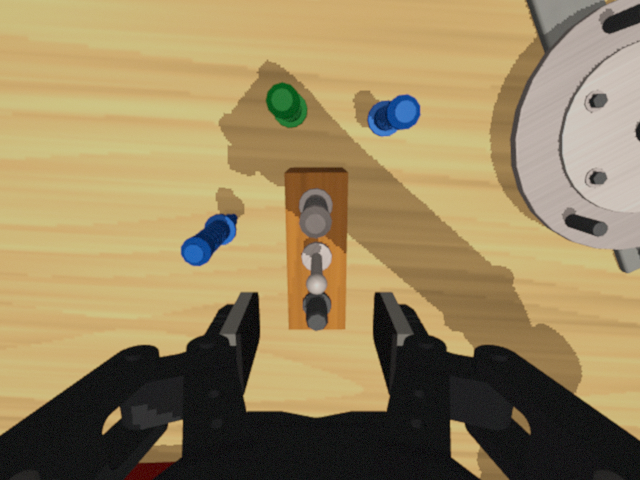

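View pics/s13.png

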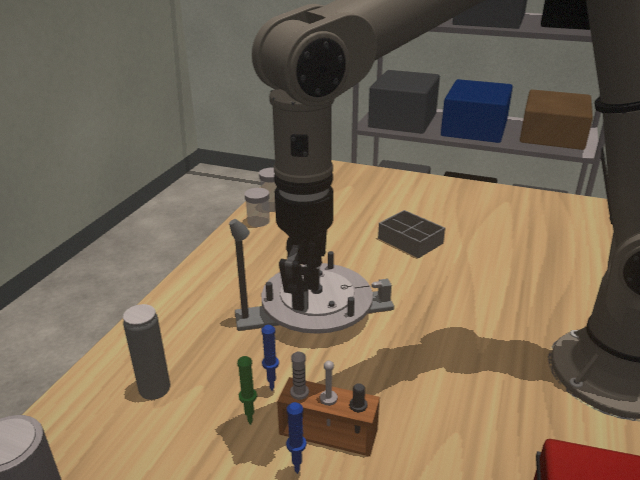

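The before/after side crops match: the punch is back in its hole, upright, and the other tools haven't moved. The scribed line points at the pointer, and the gripper is clear.

```bash
python3 -c "
from cell import *
print(close_job())"
```

```text
the job is handed in; nothing more can be done
None
```

The punch was fired in the scribed circle at the pointer and hung back in its own rack hole. I handed the job in at about 21 s on the robot's clock, and no verdict was reported.

**Turntable:** I gripped peg0 and swung it about 122° anticlockwise. After release, the wrist camera put the mark at −148.4° and the pointer tip at −147.3°, about 1 mm apart at the mark. The top and side pictures taken after the punch agreed.

**Punch:** I took the grey ribbed tool from the rack's end hole, not the blue or green look-alikes. Both cameras showed its point inside the circle. Pressed down upright, the force rose, was back to about 6 N at roughly 7 mm, then climbed sharply with almost no travel. That fits the nose having snapped and reached its hard stop. The nose travel itself can't be read, so the snap is inferred from force and height.

**Return:** The tool went back to its original grasp position, within 1 mm measured, and was released. Before/after side pictures show the punch upright in its hole and the drift and scriber unmoved. The tray and spray can appear unmoved, judged by eye only. The gripper was about 10 cm clear of everything.

**Disagreements:** The two cameras differed by about 3 mm on the punch's position. I corrected for that from a close-up before gripping. The finger opening also read 11–12 mm on the 14 mm peg and 19 mm on the 20 mm barrel, though the pictures showed both firmly held.

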